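# Moving-read test of the tag reader on a coasting bench carousel

## Robot

A 6-joint arm with a two-finger parallel gripper is mounted at the origin on the work surface. World frame = base frame: x ahead of the robot, y to its left, z up, the work surface at z = 0. Lengths are in m, angles in rad, forces in N, time in s.
With the tool pointing down it reaches from about 0.375 to 0.9 m from the base axis. Payload 3.1 kg.
Tool frame: the origin (TCP) lies midway between the tips of the shut fingers; the grasp point (between the pads) lies 19 mm behind it (manip.pinch_z is the distance from the TCP to the grasp point, in m); z points along the fingers, y is the line along which they close (so a half turn about z gives the same grasp; the last joint's range is limited). The gripper opens to 85 mm and grips with 20 to 120 N. Pads are 22 mm wide; open, the fingers measure 114 mm over their backs; the gripper's body (76 mm by 85 mm) begins 54 mm behind the grasp point. The pads swing forward as they close: fully open they stand 13 mm farther back than shut.
Start: joints at [-1.49, 0.527, 1.433, -0, 1.181, -0.178], TCP at [0.161, -0.604, 0.191] pointing down, gripper open.
Joint ranges: [-3.08, 3.08], [-0.75, 2.2], [0.22, 2.44], [-1.43, 4.57], [0, 2.65], [-2.85, 2.85]. Speed limits (rad/s): [2.79, 2.79, 3.14, 3.14, 3.14, 3.14].

## Interface

Orientations are given as a unit quaternion [x, y, z, w].
In Python, from station import manip, viewer, ticket gives the robot as it stands.
- The arm moves only by the shell command python3 -m creep 'ROWS' [FORCE]. ROWS is JSON, a list of rows, each an object with "slide": the shift along the tool's x, y, z in cm, a list of three; "angular": the turn, a rotation vector about the tool's x, y, z in rad, a list of three; "claw": the opening, from -1 (shut) to 1 (fully open). A call has 1 to 10 rows; each row shifts and turns the commanded pose from where the row before left it, along the tool's axes as they then stand; what a row does not reach is not made up. A row lasts 1/12 s, in which the tool goes at most 41.7 mm and 7.16 degrees, less where a joint would pass 70% of its speed; a pose out of reach is approached as far as the arm can. A call with a gripper value outside its range is refused whole. The fingers move at their own pace and stop on an object; FORCE is the grip in N (left out, the last holds). Time passes only in rows, so rows that do not move let the fingers close. It gives the time, the measured TCP pose, the force, the opening and the grip force at its end, in the units of the state.
- manip.sense(): the state, without advancing time (a new reading comes with each control period).
- viewer.snapshot(name): name is "scene" or "top" or "wrist"; returns the picture (384x512x3 uint8, blue, green, red); there is no depth.
- viewer.calibration(name): a dict with "fov_y" (degrees; the focal length in pixels is half the picture's height over the tangent of half this angle, whatever the lens; pixels are square), "cx", "cy" (the principal point, pixels), "T" (4x4, takes a point from camera to world coordinates); the wrist camera has in their place "tool_from_camera" (4x4, takes a point from camera to tool coordinates, whose origin is the TCP and whose axes are the flange's). Camera axes: x right, y up, looking along -z (the intrinsics and any distortion apply to the point x, -y, -z); pixel columns grow to the right and rows downward; lengths in m; the calibration is good to about 2 mm. A picture is of the moment at which its call begins: read the wrist's pose just before it. calibration takes no time and is no camera call.
- ticket.sign_off(): hands the job in; it is judged then, once.
The state is a dict: "t": time; "q": joint angles; "qd": joint speeds; "tau": joint torques, N m; "tcp_pos": TCP position; "tool_rot": TCP orientation; "force": force on the tool from outside, world axes, zero at the start; "ft_torque": the same for the moment, N m; "finger_gap": opening from 0.0 (shut) to 1.0 (fully open); "gripper_force": force on a finger pad.
Only numpy, scipy, OpenCV 4.12 (cv2) and the standard library are available. Lean on these libraries where they do the work, as an engineer would, in place of code of your own. Each camera call takes 0.05 s, during which the arm holds its last target. There are 200 camera calls.

## Task

Do the moving-read test: set the carousel coasting freely (its upright knob is there to be pushed) at between one turn in 4 seconds and one turn in 15 seconds; with the tag reader taken from its dock, and while the carousel still coasts untouched at such a speed, keep the reader upright with its round face centred over the moving white tag and about 20 mm above it for more than five unbroken seconds. Never spin the carousel faster than one turn in 3 seconds, do not knock the reader against it or tip the reader over, and leave the bin, the reel and the screwdriver alone. The program finishes while holding the reader upright and still, raised clear above the whole carousel, with nothing touching the carousel.

Things in the scene. Friction and masses are not known exactly. Their poses are not given: they have to be found in the camera images.
- foot: fixed grey round foot of the carousel, 200 mm diameter; origin on the bench under the carousel's upright axis. On it turns a rigid aluminium disc of 290 mm diameter, upper side 46 mm above the bench, carrying two blue open bins (105 x 85 x 38 mm, tops at 84 mm), a black knob and a tag post.
- carousel (a joint): angle of the carousel about the axis, rad, counter-clockwise from above positive, no stops; at 0 the knob lies towards the foot's +x, the tag towards its -x. Low-friction bearing: nominal inertia 0.0165 kg m2, viscous drag 0.0005 N m s/rad, dry friction 0.0002 N m: left alone it loses about 3 percent of its speed plus 0.012 rad/s each second; mass nominal 1.6 kg, varying 0.75 to 1.35 times.
- knob (a point): centre of the top of the black spin knob, 131 mm above the bench, on the disc at 110 mm from the axis; the knob is a cylinder of 26 mm diameter from 86 to 131 mm above the bench, on a 12 mm steel stem. It is fixed to the disc and stands higher than all else on the carousel.
- tag (a point): centre of the upper side of the white round tag, 42 mm diameter, 97 mm above the bench, on a grey square post 36 mm wide, at 110 mm from the axis, straight across the axis from the knob; turns with the carousel.
- reader: loose tag reader, 0.25 kg, standing on its dock: black round foot 56 mm diameter, 22 mm high, whose flat underside is the reading face; above it a grey upright handle 44 mm along the reader's x, 32 mm along its y, its top 128 mm above the face. Origin at the centre of the face, z up along the handle. Grip it across the 32 mm, some 100 mm above the face.
- dock: fixed black charging dock, flat plate 100 x 100 x 8 mm on the bench, on which the reader stands; origin at the centre of its underside
- bin: loose blue open bin, 150 x 100 x 60 mm, on the bench, a bystander; origin under its centre
- reel: loose empty white plastic reel, 90 mm diameter, 50 mm high, on the bench, a bystander; origin under its centre
- driver: loose screwdriver with a yellow handle lying on the bench, a bystander
Things that resemble listed ones, but are neither listed nor needed, are in the scene too. Of the things like the reader, leave any that is blue; of the rest the smaller one is meant.

How it is judged:
On the way, in this order (a step that is already met when the one before it is completed fails the run):
1. the carousel coasts untouched, between one turn in 4 s and one turn in 15 s (0.4 to 1.6 rad/s, either way round) ((velocity of joint carousel between 0.4 and 1.6 rad/s or velocity of joint carousel between -1.6 and -0.4 rad/s) and contact force between foot and anything else below 0.2 N), for 0.3 s.
2. for 5 s unbroken the reader, upright (0.25 rad), keeps its face within 25 mm of the moving tag's centre and 4 to 36 mm above it; the carousel coasts untouched at 0.4 to 1.6 rad/s (all of step 1 and horizontal distance between reader and tag below 0.025 m and z of reader in the frame of tag between 0.004 and 0.036 m and angle between reader's own z axis and vertical below 0.25 rad), for 5 s.
At the end, for the whole second after the job is handed in: the reader is held in the gripper, upright within 0.25 rad, still (under 0.05 m/s), its face more than 140 mm above the bench and so above the whole carousel, and nothing touches the carousel (height (world z) of reader above 0.14 m and angle between reader's own z axis and vertical below 0.25 rad and linear speed of reader below 0.05 m/s and contact force between the fingers and reader above 1 N and contact force between foot and anything else below 0.2 N); the arm keeps its last pose, push and grip.
It fails at once if the carousel is spun faster than one turn in 3 s (velocity of joint carousel above 2.1 rad/s or velocity of joint carousel below -2.1 rad/s).
It fails at once if the reader is knocked against the carousel (over 3 N) (contact force between reader and foot above 3 N).
It fails at once if the reader is tipped over (angle between reader's own z axis and vertical above 0.7 rad).
It fails at once if the bin, the reel or the screwdriver is moved by more than 30 mm (distance of any of bin, reel, driver from where it was at the start of the episode above 0.03 m).
It also fails if it takes over 48 s, if anything falls off the work surface, if the arm or the gripper's body presses on something with over 40 N, if the wrist force passes 120 N, or if a joint passes its speed limit or range.

## Working session

There is one attempt and no reset: what is moved stays moved. The work goes in short steps, Python scripts to look and compute and a shell command to move; the robot and the scene stay as the last step left them, time stands still between calls to the robot, and variables do not carry over. Pictures are saved under pics/ and viewed, at most 10 in all, crops included, and the job is handed in when it is done.

```bash
ls; mkdir -p pics; python3 - <<'E'
from station import manip, viewer
import cv2,numpy as np
s=manip.sense();print({k:np.round(v,3) for k,v in s.items()}, manip.pinch_z)
for n in("scene","top","wrist"):
    c=viewer.calibration(n);print(n,{k:np.round(v,4).tolist() for k,v in c.items()})
a=viewer.snapshot("scene");b=viewer.snapshot("top")
cv2.imwrite("pics/scene0.png",a);cv2.imwrite("pics/top0.png",b)
E
```

```text
pics
{'t': np.float64(0.0), 'q': array([-1.489,  0.528,  1.434,  0.   ,  1.181, -0.178]), 'qd': array([-0.002,  0.   , -0.001, -0.   , -0.002,  0.   ]), 'tau': array([-2.0000e-03, -4.4236e+01, -1.7803e+01, -0.0000e+00,  8.0000e-03,
        0.0000e+00]), 'tcp_pos': array([ 0.161, -0.603,  0.19 ]), 'tool_rot': array([ 0.992,  0.13 ,  0.   , -0.001]), 'force': array([-0.546, -0.787, -0.86 ]), 'ft_torque': array([ 0.027, -0.011, -0.015]), 'gripper_force': np.float64(0.0), 'finger_gap': np.float64(0.997)} 0.0187
scene {'fov_y': 51.7263, 'cx': 257.6918, 'cy': 187.5148, 'T': [[-0.5313, -0.5685, 0.6281, 1.4105], [0.8472, -0.3557, 0.3946, 0.5812], [-0.0009, 0.7418, 0.6707, 1.0228], [0.0, 0.0, 0.0, 1.0]]}
top {'fov_y': 48.6979, 'cx': 251.3016, 'cy': 192.065, 'T': [[0.0279, 0.9896, -0.1414, 0.3798], [-0.9995, 0.0293, 0.0079, 0.0249], [0.012, 0.1411, 0.9899, 1.3375], [0.0, 0.0, 0.0, 1.0]]}
wrist {'fov_y': 69.2568, 'cx': 259.3351, 'cy': 191.0279, 'tool_from_camera': [[0.0012, 0.9653, 0.2613, 0.0664], [1.0, -0.0013, 0.0003, 0.0017], [0.0007, 0.2613, -0.9653, -0.1824], [0.0, 0.0, 0.0, 1.0]]}
```

View pics/scene0.png

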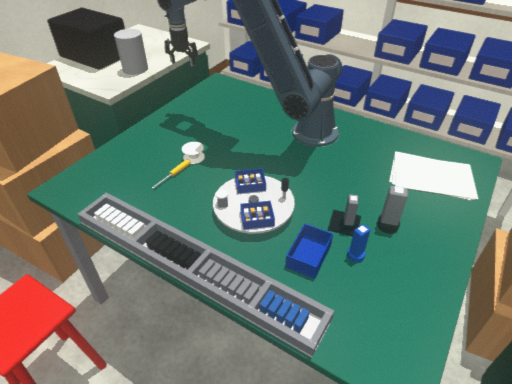

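View pics/top0.png

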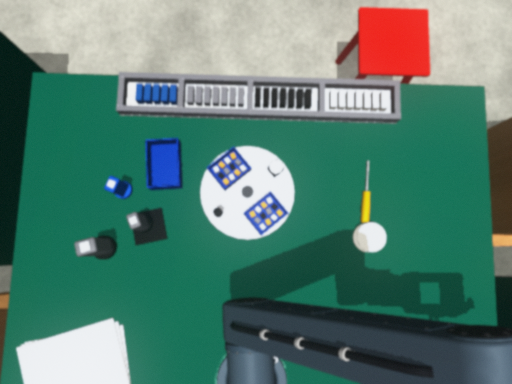

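The scene picture shows the carousel at about (253,203), with its knob at (285,185) and tag post at (222,199). The grey reader stands on its black dock at about (350,212), and a larger grey lookalike is at (393,207). In the top picture the disc centre is at (247,192), the knob at (218,211), the tag at (275,170) and the dock with the reader at (148,225).

```bash
cat > h.py <<'E'
import cv2,numpy as np
from station import manip,viewer
from scipy.spatial.transform import Rotation as R
def cam(n,s=None):
    c=viewer.calibration(n)
    if n=="wrist":
        s=s or manip.sense();W=np.eye(4);W[:3,:3]=R.from_quat(s["tool_rot"]).as_matrix();W[:3,3]=s["tcp_pos"]
        T=W@np.array(c["tool_from_camera"])
    else: T=np.array(c["T"])
    return T,192/np.tan(np.radians(c["fov_y"]/2)),c["cx"],c["cy"]
def ray(C,uv):
    T,f,cx,cy=C;d=T[:3,:3]@np.array([(uv[0]-cx)/f,-(uv[1]-cy)/f,-1]);return T[:3,3],d
def plane(C,uv,z):
    o,d=ray(C,uv);return o+d*(z-o[2])/d[2]
def proj(C,p):
    T,f,cx,cy=C;q=np.linalg.inv(T)@np.append(p,1);return np.array([cx+f*q[0]/-q[2],cy-f*q[1]/-q[2]])
E
python3 - <<'E'
from h import *
a=cv2.imread("pics/top0.png");C=cam("top");g=a.min(2)
m=(g>120).astype(np.uint8);m[:130]=0;m[250:]=0;m[:,:190]=0;m[:,305:]=0
cs=max(cv2.findContours(m,0,2)[0],key=cv2.contourArea);e=cv2.fitEllipse(cv2.convexHull(cs))
c=plane(C,e[0],.046);print("disc",e,c, plane(C,(e[0][0]+e[1][0]/2,e[0][1]),.046)-c)
for n,uv,z in(("knob",(218,211),.131),("tag",(275,170),.097),("hub",(247,192),.05),("readertop?",(134,221),.136),("dock",(148,226),.008)):print(n,plane(C,uv,z))
s=cv2.imread("pics/scene0.png");S=cam("scene")
for n,uv,z in(("knob",(285,181),.131),("readertop",(352,198),.136),("dock",(346,223),.008)):print(n,plane(S,uv,z))
o=np.hstack([cv2.resize(a[130:260,70:300],None,fx=3.4,fy=3.4,interpolation=2)])
cv2.imwrite("pics/c1.png",o);cv2.imwrite("pics/c2.png",cv2.resize(s[160:280,200:420],None,fx=3.6,fy=3.6,interpolation=2))
E
```

```text
disc ((247.0152130126953, 192.38609313964844), (93.97325134277344, 94.93314361572266), 82.23096466064453) [0.56283985 0.02772039 0.046     ] [ 0.00427584 -0.14457371  0.        ]
knob [0.49475739 0.10867034 0.131     ]
tag [ 0.62537009 -0.05370622  0.097     ]
hub [0.56346632 0.02779335 0.05      ]
readertop? [0.45907834 0.34411236 0.136     ]
dock [0.45318979 0.33354511 0.008     ]
knob [0.49759921 0.1180129  0.131     ]
readertop [0.4607029  0.34562208 0.136     ]
dock [0.45308153 0.34197087 0.008     ]
```

View pics/c1.png

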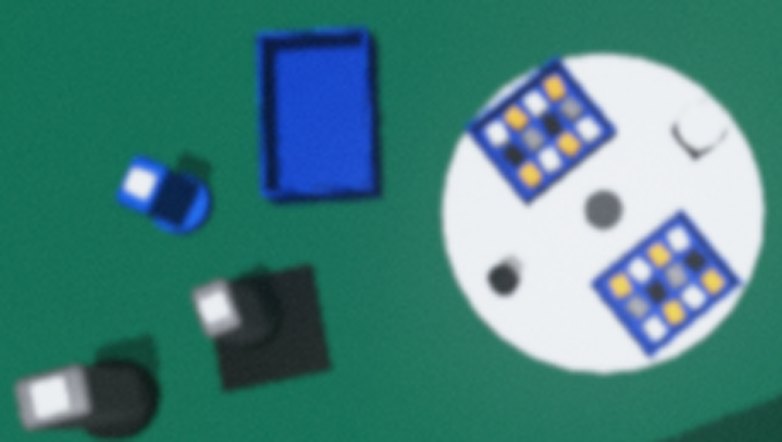

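View pics/c2.png

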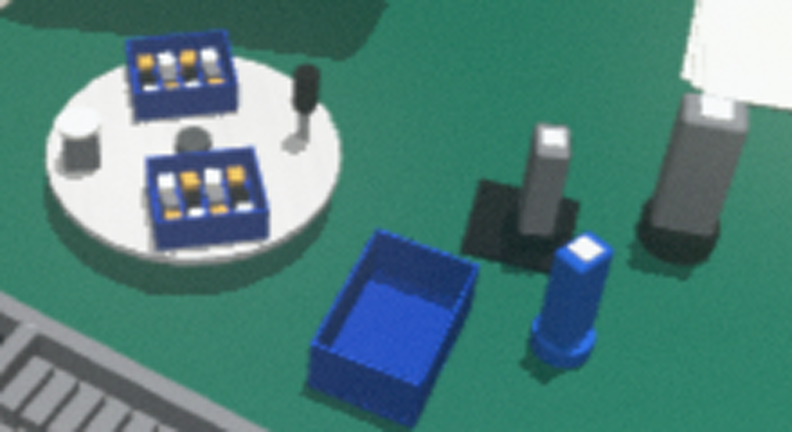

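In the enlarged crops the knob is at about (218,212) in the top picture and the reader's top at (133.5,220.6). Both views put the reader's top at (0.460, 0.345). The disc radius comes out at 0.145 m and the knob and tag lie about 0.105 m from the axis, so the sizes fit. I'll push the knob clockwise, which ends near the reader.

```bash
cat > go.py <<'E'
# usage: go.py x y z [heading_deg]: delta to target in tool cm, and turn about tool z
import sys;from h import *
s=manip.sense();M=R.from_quat(s["tool_rot"]).as_matrix();p=s["tcp_pos"];h=np.degrees(np.arctan2(M[1,0],M[0,0]))
t=np.array(list(map(float,sys.argv[1:4])))
print("t %.2f tcp %s head %.1f tilt %.3f delta cm %s n>=%.1f"%(s["t"],np.round(p,4),h,np.arccos(-M[2,2]),np.round(M.T@(t-p)*100,2),np.linalg.norm(t-p)/.0417))
if len(sys.argv)>4: print("turn tool z",round(-np.radians(float(sys.argv[4])-h),3), "q",np.round(s["q"],2))
E
python3 -m creep '[{"slide":[0,0,0],"angular":[0,0,-0.11],"claw":-1},{"slide":[0,0,0],"angular":[0,0,-0.11],"claw":-1},{"slide":[0,0,0],"angular":[0,0,-0.11],"claw":-1},{"slide":[0,0,0],"angular":[0,0,-0.106],"claw":-1},{"slide":[3.8,-1.1,0],"angular":[0,0,0],"claw":-1},{"slide":[3.8,-1.1,0],"angular":[0,0,0],"claw":-1},{"slide":[3.8,-1.1,0],"angular":[0,0,0],"claw":-1},{"slide":[3.8,-1.1,0],"angular":[0,0,0],"claw":-1},{"slide":[3.8,-1.1,0],"angular":[0,0,0],"claw":-1},{"slide":[3.8,-1.1,0],"angular":[0,0,0],"claw":-1}]' 40
python3 go.py 0.4555 0.0815 0.19 40
```

```text
t: 0.93
tcp_pos: [0.2938, -0.4052, 0.191]
tool_rot: [0.94, 0.341, 0.0, -0.0]
force: [0.5, -0.8, 0.6]
finger_gap: 0.002
gripper_force: 0.0
t 0.93 tcp [ 0.2938 -0.4052  0.191 ] head 39.8 tilt 0.001 delta cm [ 43.59 -27.02   0.14] n>=12.3
turn tool z -0.003 q [-1.17  0.36  1.74  0.    1.04 -0.29]
```

```bash
python3 -m creep '[{"slide":[3.36,-2.08,0],"angular":[0,0,0],"claw":-1},{"slide":[3.36,-2.08,0],"angular":[0,0,0],"claw":-1},{"slide":[3.36,-2.08,0],"angular":[0,0,0],"claw":-1},{"slide":[3.36,-2.08,0],"angular":[0,0,0],"claw":-1},{"slide":[3.36,-2.08,0],"angular":[0,0,0],"claw":-1},{"slide":[3.36,-2.08,0],"angular":[0,0,0],"claw":-1},{"slide":[3.36,-2.08,0],"angular":[0,0,0],"claw":-1},{"slide":[3.36,-2.08,0],"angular":[0,0,0],"claw":-1},{"slide":[3.36,-2.08,0],"angular":[0,0,0],"claw":-1},{"slide":[3.36,-2.08,0],"angular":[0,0,0],"claw":-1}]'
python3 - <<'E'
from h import *
C=cam("wrist");a=viewer.snapshot("wrist");cv2.imwrite("pics/w1.png",a)
print(proj(C,[.494,.1135,.131]),proj(C,[.563,.028,.046]),np.round(C[0][:3,3],3))
E
python3 go.py 0.4555 0.0815 0.105 40
```

```text
t: 1.77
tcp_pos: [0.4178, -0.0302, 0.1913]
tool_rot: [0.94, 0.341, -0.0, -0.0]
force: [1.0, -0.1, -0.5]
finger_gap: 0.004
gripper_force: 0.0
[176.92917972   0.44638142] [303.68862864  34.66582412] [0.469 0.011 0.374]
t 1.82 tcp [ 0.419  -0.0235  0.1914] head 40.2 tilt 0.005 delta cm [ 9.53 -5.65  8.69] n>=3.4
turn tool z 0.003 q [-0.33  0.25  1.92  0.01  0.97  0.54]
```

View pics/w1.png

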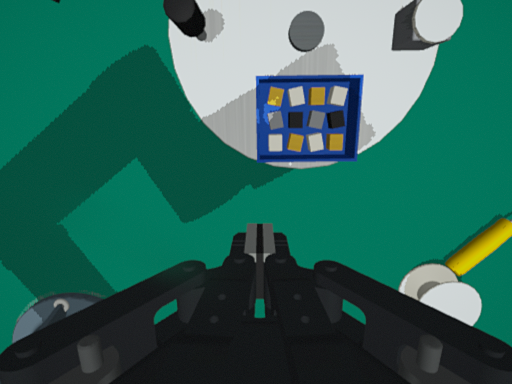

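The wrist view shows the hub at (306,30) and the knob at about (178,5). They were predicted at (304,35) and (177,0), so the calibration and positions agree. Next I lower the shut fingers onto the knob circle behind the knob.

```bash
python3 -m creep '[{"slide":[3.18,-1.4,0],"angular":[0,0,0],"claw":-1},{"slide":[3.18,-1.4,0],"angular":[0,0,0],"claw":-1},{"slide":[3.18,-1.4,0],"angular":[0,0,0],"claw":-1},{"slide":[0,0,0],"angular":[0,0,-0.115],"claw":-1},{"slide":[0,0,0],"angular":[0,0,-0.115],"claw":-1},{"slide":[0,0,0],"angular":[0,0,-0.115],"claw":-1},{"slide":[0,0,0],"angular":[0,0,-0.115],"claw":-1},{"slide":[0,0,0],"angular":[0,0,0],"claw":-1}]'
python3 go.py 0.4625 0.0727 0.105 66
```

```text
t: 2.48
tcp_pos: [0.4638, 0.0612, 0.191]
tool_rot: [0.837, 0.547, -0.0, -0.0]
force: [-0.6, 0.1, -0.1]
finger_gap: -0.001
gripper_force: 0.0
t 2.48 tcp [0.4638 0.0612 0.191 ] head 66.4 tilt 0.001 delta cm [ 1.   -0.57  8.6 ] n>=2.1
turn tool z 0.006 q [-0.11  0.32  1.81 -0.    1.01  0.3 ]
```

```bash
python3 -m creep '[{"slide":[1,-0.6,0],"angular":[0,0,0],"claw":-1},{"slide":[0,0,2.9],"angular":[0,0,0],"claw":-1},{"slide":[0,0,2.9],"angular":[0,0,0],"claw":-1},{"slide":[0,0,2.8],"angular":[0,0,0],"claw":-1},{"slide":[0.4,0,0],"angular":[0,0,0.036],"claw":-1},{"slide":[0.5,0,0],"angular":[0,0,0.045],"claw":-1},{"slide":[0.5,0,0],"angular":[0,0,0.045],"claw":-1},{"slide":[0.5,0,0],"angular":[0,0,0.045],"claw":-1},{"slide":[0.5,0,0],"angular":[0,0,0.045],"claw":-1},{"slide":[0.6,0,0],"angular":[0,0,0.055],"claw":-1}]'
python3 - <<'E'
from h import *
s=manip.sense();p=s["tcp_pos"]-[.563,.028,0];print(s["t"],p,np.hypot(*p[:2]),np.degrees(np.arctan2(p[1],p[0])),s["force"])
cv2.imwrite("pics/w2.png",viewer.snapshot("wrist"))
E
```

```text
t: 3.32
tcp_pos: [0.4775, 0.0985, 0.1051]
tool_rot: [0.905, 0.425, -0.0, -0.0]
force: [-0.3, 0.8, 1.4]
finger_gap: -0.001
gripper_force: 0.0
3.3167 [-0.08546728  0.0704902   0.10507189] 0.11078593742763285 140.48547017413003 [-0.28745934  0.79019988  1.3557741 ]
```

View pics/w2.png

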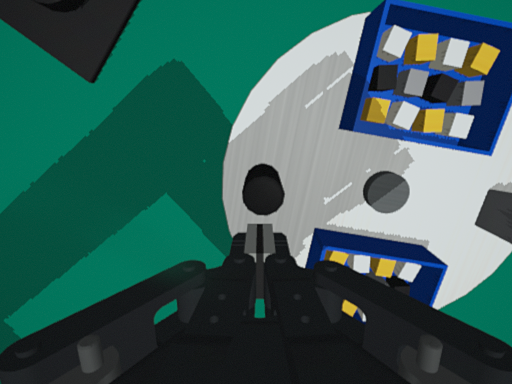

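The knob, with its top at (263,190), stands directly ahead of the shut fingers and is centred on them, so I push now.

```bash
python3 -m creep '[{"slide":[0.5,0,0],"angular":[0,0,0.045],"claw":-1},{"slide":[0.6,0,0],"angular":[0,0,0.055],"claw":-1},{"slide":[0.7,0,0],"angular":[0,0,0.064],"claw":-1},{"slide":[0.8,0,0],"angular":[0,0,0.073],"claw":-1},{"slide":[0.9,0,0],"angular":[0,0,0.082],"claw":-1},{"slide":[1.0,0,0],"angular":[0,0,0.091],"claw":-1},{"slide":[1.1,0,0],"angular":[0,0,0.1],"claw":-1},{"slide":[1.1,0,0],"angular":[0,0,0.1],"claw":-1},{"slide":[0.5,0,0],"angular":[0,0,0],"claw":-1},{"slide":[-0.5,0,-1],"angular":[0,0,0],"claw":-1}]'
cat >> h.py <<'E'
AX=np.array([.563,.028])
def knob_angle(n="scene",a=None,C=None):
    # dark blob of the knob inside the disc area; angle of knob about axis
    C=C or cam(n);a=viewer.snapshot(n) if a is None else a
    hsv=cv2.cvtColor(a,cv2.COLOR_BGR2HSV)
    best=None
    for th in np.radians(np.arange(0,360,1)):
        v=[]
        for z in np.linspace(.092,.128,6):
            u=np.round(proj(C,[*(AX+.11*np.array([np.cos(th),np.sin(th)])),z])).astype(int)
            v.append(a[u[1],u[0]].max())
        k=np.mean(v)
        if best is None or k<best[0]: best=(k,np.degrees(th))
    return best
E
python3 - <<'E'
from h import *
for n in("scene","top"):
    t=manip.sense()["t"];a=viewer.snapshot(n);cv2.imwrite(f"pics/{n}1.png",a);print(t,n,knob_angle(n,a))
E
python3 go.py 0.46 0.345 0.25 40
```

```text
t: 4.2
tcp_pos: [0.5322, 0.1368, 0.1141]
tool_rot: [0.99, 0.138, -0.001, -0.0]
force: [0.0, 0.3, -0.3]
finger_gap: 0.002
gripper_force: 0.0
4.2 scene (np.float64(61.833333333333336), np.float64(122.0))
4.25 top (np.float64(58.333333333333336), np.float64(108.0))
t 4.30 tcp [0.5308 0.1367 0.1163] head 15.8 tilt 0.000 delta cm [ -1.13 -21.97 -13.37] n>=6.2
turn tool z -0.422 q [ 0.05  0.53  1.7  -0.    0.91  1.34]
```

```bash
python3 -m creep '[{"slide":[0,-1,-3.5],"angular":[0,0,0],"claw":1},{"slide":[-0.2,-3.5,-1.7],"angular":[0,0,0],"claw":1},{"slide":[-0.2,-3.5,-1.7],"angular":[0,0,0],"claw":1},{"slide":[-0.2,-3.5,-1.7],"angular":[0,0,0],"claw":1},{"slide":[-0.2,-3.5,-1.7],"angular":[0,0,0],"claw":1},{"slide":[-0.2,-3.5,-1.7],"angular":[0,0,0],"claw":1},{"slide":[-0.2,-3.5,-1.4],"angular":[0,0,0],"claw":1},{"slide":[0,0,0],"angular":[0,0,0],"claw":1}]'
cat > spin.py <<'E'
import sys;from h import *
C=cam("scene")
def bins(a):
    hsv=cv2.cvtColor(a,cv2.COLOR_BGR2HSV);m=cv2.inRange(hsv,(105,120,40),(130,255,255))
    P=[proj(C,[*(AX+.135*np.array([np.cos(t),np.sin(t)])),.065]) for t in np.linspace(0,6.28,40)]
    k=np.zeros_like(m);cv2.fillConvexPoly(k,np.int32(P),255);m=cv2.morphologyEx(m&k,cv2.MORPH_CLOSE,np.ones((9,9)))
    c=sorted(cv2.findContours(m,0,2)[0],key=cv2.contourArea)[-2:]
    q=[]
    for x in c:
        M=cv2.moments(cv2.convexHull(x));q.append(plane(C,(M["m10"]/M["m00"],M["m01"]/M["m00"]),.065)[:2])
    d=q[0]-q[1];return np.degrees(np.arctan2(d[1],d[0])+np.pi/2)%180,q
if __name__=="__main__":
    t=manip.sense()["t"];a=viewer.snapshot("scene");cv2.imwrite(f"pics/s_{t:.2f}.png",a)
    b=bins(a);print("t",t,"ang mod180",round(b[0],1),np.round(b[1],3).tolist())
E
python3 - <<'E'
from h import *
from spin import bins
import spin
for f in("scene0","scene1"):print(f,bins(cv2.imread(f"pics/{f}.png")))
E
python3 spin.py
python3 - <<'E'
from h import *
s=manip.sense();a=viewer.snapshot("wrist");cv2.imwrite("pics/w3.png",a);C=cam("wrist",s)
print(s["t"],s["tcp_pos"],proj(C,[.46,.345,.136]))
E
python3 spin.py
```

```text
t: 4.97
tcp_pos: [0.4588, 0.3512, 0.253]
tool_rot: [0.99, 0.14, 0.003, -0.003]
force: [0.7, -0.0, -0.1]
finger_gap: 1.003
gripper_force: 0.0
scene0 (np.float64(130.69014159074464), [array([ 0.4982028 , -0.02511394]), array([0.623986  , 0.08303903])])
scene1 (np.float64(130.9853977124457), [array([ 0.49946973, -0.02483315]), array([0.6230636 , 0.08255007])])
t 4.9667 ang mod180 130.7 [[0.498, -0.025], [0.624, 0.083]]
5.0167 [0.45905735 0.34812843 0.2513541 ] [261.00758395 178.82767045]
t 5.0667 ang mod180 130.7 [[0.499, -0.025], [0.624, 0.083]]
```

View pics/w3.png

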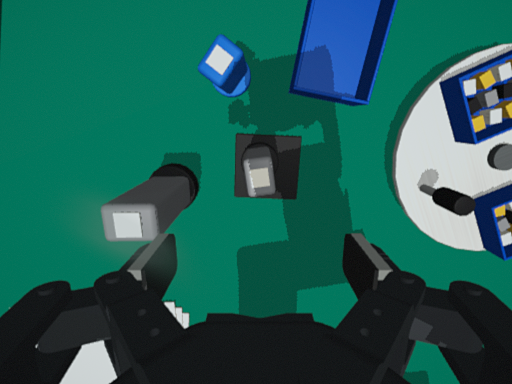

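```bash
python3 - <<'E'
from h import *
C=cam("wrist")
for uv in((458,203),(448,198),(430,182)):
    for z in(.131,.09,.05):
        p=plane(C,uv,z)[:2]-AX;print(uv,z,p+AX,np.hypot(*p),np.degrees(np.arctan2(p[1],p[0])))
t=manip.sense()["t"];b=viewer.snapshot("top");cv2.imwrite("pics/top2.png",b)
s0,s1=[cv2.imread(f"pics/{f}.png")[150:250,190:330] for f in("scene0","scene1")]
import glob;s2=cv2.imread(sorted(glob.glob("pics/s_*.png"))[-1])[150:250,190:330]
T=[cv2.imread(f"pics/{f}.png")[140:245,190:337] for f in("top0","top1","top2")]
r=lambda x:cv2.resize(x,(260,190),interpolation=2)
cv2.imwrite("pics/cmp.png",np.vstack([np.hstack(list(map(r,(s0,s1,s2)))),np.hstack(list(map(r,T)))]))
E
```

```text
(458, 203) 0.131 [0.49337054 0.11871073] 0.11435339269550729 127.50980366657454
(458, 203) 0.09 [0.48924589 0.08558036] 0.09356904451026013 142.02058816302645
(458, 203) 0.05 [0.48522184 0.05325804] 0.08177658921160225 162.00907298199203
(448, 198) 0.131 [0.4956617  0.13224985] 0.12410671720496666 122.8597044353475
(448, 198) 0.09 [0.49184952 0.10096595] 0.10191379161810199 134.27826601340058
(448, 198) 0.05 [0.48813032 0.07044508] 0.08606424085132247 150.45025230463352
(430, 182) 0.131 [0.50710777 0.15973572] 0.14310220279734678 112.99032080042134
(430, 182) 0.09 [0.50485662 0.13220038] 0.11932464900199932 119.1613376757028
(430, 182) 0.05 [0.50266037 0.10533663] 0.0980909056968426 127.96208531746073
```

View pics/cmp.png

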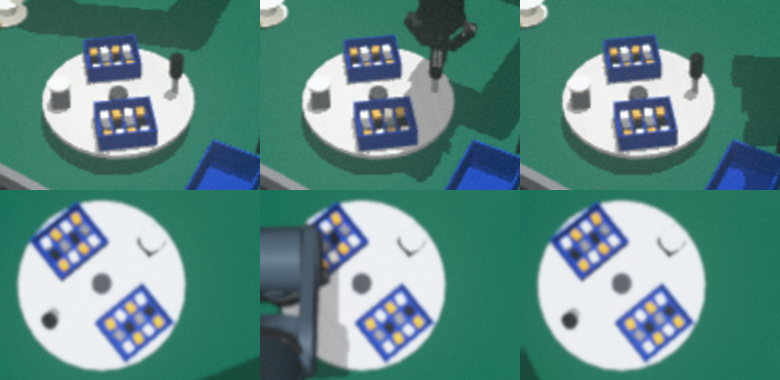

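The comparison shows the carousel never moved, so the fingers passed over the knob. I need to check where the real fingertips are relative to the reported TCP, so I'll look at the gripper in the scene view.

```bash
python3 - <<'E'
from h import *
s=manip.sense();C=cam("scene");a=viewer.snapshot("scene");p=s["tcp_pos"];M=R.from_quat(s["tool_rot"]).as_matrix()
print(p,proj(C,p),s["finger_gap"])
u=proj(C,p);x0,y0=int(u[0])-55,int(u[1])-75;k=5
b=cv2.resize(a[y0:y0+120,x0:x0+110],None,fx=k,fy=k,interpolation=2)
for h in(0,.015,.03,.045,.06):
    for y in(-.0425,.0425):
        v=(proj(C,p+M@np.array([0,y,-h]))-[x0-.5,y0-.5])*k;cv2.circle(b,tuple(np.int32(v)),3,(0,0,255) if h else (0,255,255),-1)
cv2.imwrite("pics/g.png",b)
s1=cv2.imread("pics/scene1.png");print(proj(C,[.5322,.1368,.1141]),proj(C,[.5322,.1368,.159]))
E
```

```text
[0.45947097 0.34424546 0.2487505 ] [357.58962409 170.87809812] 1.0042276401197234
[284.63806071 192.43852827] [285.2466819  182.45435871]
```

View pics/g.png

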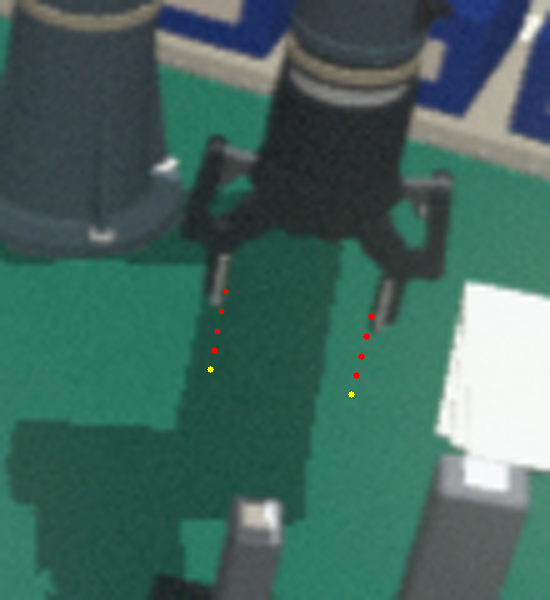

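The projected TCP (yellow dots) lies well below the real fingertips at crop (217,302) and (380,325). Combining this with the w3 view, the shut tips sit about 44 mm behind the reported TCP, which explains the missed knob. I'll allow for that from here on. First I measure the reader's yaw, then return to the knob from its other side at reported z = 0.061.

```bash
python3 - <<'E'
from h import *
s=manip.sense()
C=cam("wrist",s);a=viewer.snapshot("wrist");cv2.imwrite("pics/w4.png",a);print("t",s["t"])
h=cv2.cvtColor(a,cv2.COLOR_BGR2HSV)
def quad(m,z,n):
    c=max(cv2.findContours(m,0,2)[0],key=cv2.contourArea)
    P=np.float32([plane(C,p[0],z)[:2] for p in c]);r=cv2.minAreaRect(P*1000);print(n,np.round(r[0],1),np.round(r[1],1),round(r[2],1),"px",cv2.boundingRect(c))
m=cv2.inRange(h,(0,0,165),(180,70,255));k=np.zeros_like(m);k[140:215,230:295]=255
quad(m&k,.136,"sticker")
m=cv2.inRange(h,(0,0,80),(180,60,255))&k;quad(m,.136,"handle incl. side")
m=cv2.inRange(h,(0,0,0),(180,255,62))&k;m|=cv2.inRange(h,(0,0,0),(180,70,255))&k;quad(m,.008,"dock")
E
python3 -m creep '[{"slide":[0.2,3.7,0],"angular":[0,0,0],"claw":-1},{"slide":[0.2,3.7,0],"angular":[0,0,0],"claw":-1},{"slide":[0.2,3.7,0],"angular":[0,0,0],"claw":-1},{"slide":[0.2,3.7,0],"angular":[0,0,0],"claw":-1},{"slide":[0.3,3.7,0],"angular":[0,0,0],"claw":-1},{"slide":[0.5,3.7,0],"angular":[0,0,0],"claw":-1},{"slide":[0,0,0],"angular":[0,0,0],"claw":-1}]'
python3 go.py .536 .135 .062 14
```

```text
t 5.2167
sticker [463.5 349.2] [29.3 21.1] 24.0 px (243, 162, 23, 27)
handle incl. side [461.9 347.7] [42.9 30.3] 24.0 px (239, 156, 32, 41)
dock [447.6 332.7] [90.9 98.1] 15.8 px (232, 140, 63, 59)
t: 5.85
tcp_pos: [0.5389, 0.1287, 0.2487]
tool_rot: [0.991, 0.133, 0.0, 0.002]
force: [-0.1, 0.1, 0.2]
finger_gap: 0.007
gripper_force: 0.0
t 5.85 tcp [0.5389 0.1287 0.2487] head 15.3 tilt 0.004 delta cm [-0.12 -0.75 18.67] n>=4.5
turn tool z 0.022 q [ 0.03  0.37  1.54 -0.    1.23  1.34]
```

```bash
python3 -m creep '[{"slide":[-0.1,-0.75,2],"angular":[0,0,0.02],"claw":-1},{"slide":[0,0,3.8],"angular":[0,0,0],"claw":-1},{"slide":[0,0,3.8],"angular":[0,0,0],"claw":-1},{"slide":[0,0,3.8],"angular":[0,0,0],"claw":-1},{"slide":[0,0,3.3],"angular":[0,0,0],"claw":-1},{"slide":[0,0,2],"angular":[0,0,0],"claw":-1},{"slide":[0,0,0],"angular":[0,0,0],"claw":-1}]'
python3 go.py .536 .135 .062 14; python3 spin.py
```

```text
t: 6.43
tcp_pos: [0.5285, 0.1419, 0.0575]
tool_rot: [0.992, 0.126, -0.006, -0.0]
force: [-0.1, 0.1, 0.4]
finger_gap: 0.0
gripper_force: 0.0
t 6.43 tcp [0.5285 0.1419 0.0575] head 14.5 tilt 0.011 delta cm [ 0.55  0.85 -0.46] n>=0.3
turn tool z 0.009 q [ 0.06  0.62  1.73 -0.    0.8   1.38]
t 6.4333 ang mod180 131.1 [[0.5, -0.025], [0.623, 0.083]]
```

```bash
python3 -m creep '[{"slide":[0,0.2,-0.4],"angular":[0,0,0],"claw":-1}]'
python3 go.py .536 .135 .062 14
```

```text
t: 6.57
tcp_pos: [0.5331, 0.1408, 0.0661]
tool_rot: [0.992, 0.127, -0.001, -0.0]
force: [0.5, 0.1, -0.6]
finger_gap: 0.002
gripper_force: 0.0
t 6.57 tcp [0.5331 0.1408 0.0661] head 14.6 tilt 0.002 delta cm [0.14 0.64 0.41] n>=0.2
turn tool z 0.01 q [0.06 0.61 1.73 0.   0.81 1.37]
```

```bash
python3 -m creep '[{"slide":[0.1,0.6,0.4],"angular":[0,0,0],"claw":-1},{"slide":[-0.5,0,0],"angular":[0,0,-0.045],"claw":-1},{"slide":[-0.5,0,0],"angular":[0,0,-0.045],"claw":-1},{"slide":[-0.5,0,0],"angular":[0,0,-0.045],"claw":-1},{"slide":[-0.5,0,0],"angular":[0,0,-0.045],"claw":-1},{"slide":[-0.5,0,0],"angular":[0,0,-0.045],"claw":-1},{"slide":[-0.6,0,0],"angular":[0,0,-0.055],"claw":-1},{"slide":[-0.7,0,0],"angular":[0,0,-0.064],"claw":-1},{"slide":[-0.8,0,0],"angular":[0,0,-0.073],"claw":-1},{"slide":[-0.9,0,0],"angular":[0,0,-0.082],"claw":-1}]'
python3 -m creep '[{"slide":[-1.0,0,0],"angular":[0,0,-0.091],"claw":-1},{"slide":[-1.1,0,0],"angular":[0,0,-0.1],"claw":-1},{"slide":[-1.15,0,0],"angular":[0,0,-0.105],"claw":-1},{"slide":[-0.5,0,0],"angular":[0,0,0],"claw":-1},{"slide":[0.5,0,-2],"angular":[0,0,0],"claw":-1},{"slide":[0.5,0,-3.5],"angular":[0,0,0],"claw":-1}]'
python3 spin.py; python3 spin.py;python3 go.py .46 .346 .18 24
```

```text
t: 7.4
tcp_pos: [0.4895, 0.1103, 0.0644]
tool_rot: [0.929, 0.37, 0.003, 0.001]
force: [1.1, 1.1, 0.5]
finger_gap: 0.001
gripper_force: 0.0
t: 7.9
tcp_pos: [0.4669, 0.09, 0.1166]
tool_rot: [0.867, 0.499, -0.002, -0.001]
force: [1.6, 0.6, -0.3]
finger_gap: -0.0
gripper_force: 0.0
t 7.9 ang mod180 0.8 [[0.561, 0.115], [0.563, -0.059]]
t 7.95 ang mod180 4.4 [[0.556, 0.115], [0.569, -0.058]]
t 8.00 tcp [0.4741 0.0906 0.1225] head 60.0 tilt 0.014 delta cm [ 21.44 -13.93  -5.78] n>=6.3
turn tool z 0.628 q [-0.04  0.44  1.86  0.    0.82  0.48]
```

```bash
python3 -m creep '[{"slide":[3.55,-2.3,-1],"angular":[0,0,0],"claw":1},{"slide":[3.55,-2.3,-1],"angular":[0,0,0],"claw":1},{"slide":[3.55,-2.3,-1],"angular":[0,0,0],"claw":1},{"slide":[3.55,-2.3,-1],"angular":[0,0,0],"claw":1},{"slide":[3.55,-2.3,-1],"angular":[0,0,0],"claw":1},{"slide":[3.55,-2.3,-0.8],"angular":[0,0,0],"claw":1},{"slide":[0,0,0.6],"angular":[0,0,0.105],"claw":1},{"slide":[0,0,0.6],"angular":[0,0,0.105],"claw":1},{"slide":[0,0,0.6],"angular":[0,0,0.105],"claw":1},{"slide":[0,0,0.6],"angular":[0,0,0.105],"claw":1}]'
python3 -m creep '[{"slide":[0,0,0.6],"angular":[0,0,0.105],"claw":1},{"slide":[0,0,0],"angular":[0,0,0.103],"claw":1},{"slide":[0,0,0],"angular":[0,0,0],"claw":1},{"slide":[0,0,0],"angular":[0,0,0],"claw":1}]'
python3 spin.py;python3 go.py .462 .348 .045 24
python3 - <<'E'
from h import *
s=manip.sense();C=cam("wrist",s);a=viewer.snapshot("wrist");cv2.imwrite("pics/w5.png",a);print("t",s["t"],s["finger_gap"],proj(C,[.462,.348,.136]))
h=cv2.cvtColor(a,cv2.COLOR_BGR2HSV);u=proj(C,[.462,.348,.136]).astype(int)
k=np.zeros(h.shape[:2],np.uint8);k[u[1]-45:u[1]+45,u[0]-45:u[0]+45]=255
for n,v,sat in(("sticker",165,70),("handle",80,60)):
    m=cv2.inRange(h,(0,0,v),(180,sat,255))&k
    c=max(cv2.findContours(m,0,2)[0],key=cv2.contourArea)
    P=np.float32([plane(C,p[0],.136)[:2] for p in c]);r=cv2.minAreaRect(P*1000);print(n,np.round(r[0],1),np.round(r[1],1),round(r[2],1),"px",cv2.boundingRect(c))
E
```

```text
t: 8.83
tcp_pos: [0.456, 0.3348, 0.1496]
tool_rot: [0.952, 0.307, 0.001, -0.0]
force: [-0.2, 0.8, -0.0]
finger_gap: 1.0
gripper_force: 0.0
t: 9.17
tcp_pos: [0.4561, 0.3342, 0.1435]
tool_rot: [0.978, 0.21, 0.001, -0.0]
force: [-0.2, -0.1, 0.1]
finger_gap: 0.998
gripper_force: 0.0
t 9.1667 ang mod180 85.6 [[0.479, 0.035], [0.646, 0.022]]
t 9.22 tcp [0.4561 0.3342 0.1436] head 24.2 tilt 0.002 delta cm [ 1.09 -1.02  9.86] n>=2.4
turn tool z 0.004 q [ 0.43  0.51  1.63 -0.    1.    1.58]
t 9.2167 0.9990323925603298 [242.76094031 195.92182022]
sticker [460.  347.4] [20.1 20.9] 24.3 px (228, 185, 30, 28)
handle [461.9 347.7] [40.7 29.8] 24.3 px (223, 168, 42, 56)
```

```bash
python3 -m creep '[{"slide":[1,-1,0],"angular":[0,0,0],"claw":1},{"slide":[0,0,1.5],"angular":[0,0,0],"claw":1},{"slide":[0,0,2.5],"angular":[0,0,0],"claw":1},{"slide":[0,0,2.5],"angular":[0,0,0],"claw":1},{"slide":[0,0,2.3],"angular":[0,0,0],"claw":1},{"slide":[0,0,1.4],"angular":[0,0,0],"claw":1},{"slide":[0,0,0],"angular":[0,0,0],"claw":1}]'
python3 -m creep '[{"slide":[0,0,0],"angular":[0,0,0],"claw":-1},{"slide":[0,0,0],"angular":[0,0,0],"claw":-1},{"slide":[0,0,0],"angular":[0,0,0],"claw":-1},{"slide":[0,0,0],"angular":[0,0,0],"claw":-1},{"slide":[0,0,0],"angular":[0,0,0],"claw":-1},{"slide":[0,0,0],"angular":[0,0,0],"claw":-1}]' 60
python3 spin.py
python3 - <<'E'
from h import *
s=manip.sense();a=viewer.snapshot("wrist");cv2.imwrite("pics/w6.png",a)
s2=viewer.snapshot("scene");cv2.imwrite("pics/s6.png",s2)
b=np.hstack([a,cv2.resize(s2[150:270,300:430],None,fx=3.2,fy=3.2,interpolation=2)[:384,:416]]);cv2.imwrite("pics/grip.png",cv2.resize(b,None,fx=.86,fy=.86))
E
```

```text
t: 9.85
tcp_pos: [0.4585, 0.3462, 0.0382]
tool_rot: [0.978, 0.21, -0.003, 0.001]
force: [-0.4, -0.4, -0.3]
finger_gap: 1.003
gripper_force: 0.0
t: 10.35
tcp_pos: [0.4614, 0.3477, 0.0423]
tool_rot: [0.978, 0.209, 0.001, -0.0]
force: [0.3, 0.1, 5.0]
finger_gap: 0.369
gripper_force: 60.4
t 10.35 ang mod180 163.0 [[0.585, 0.109], [0.536, -0.052]]
```

View pics/grip.png

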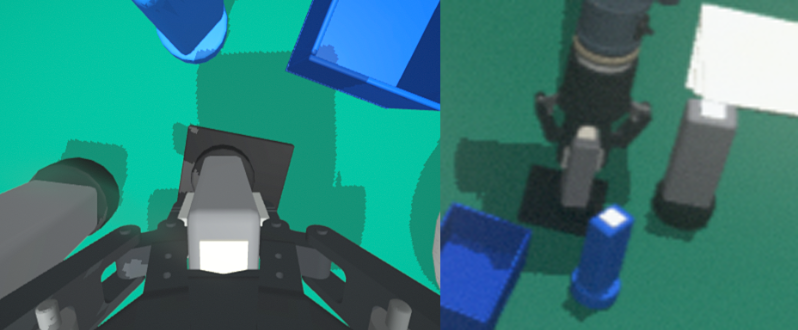

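The reader is gripped: the opening is 0.369 × 85 ≈ 31.4 mm, the grip force is 60 N, and the handle is centred between the pads at about (222,215). Next I lift it and measure the coasting.

```bash
python3 -m creep '[{"slide":[0,0,-1],"angular":[0,0,0],"claw":-1},{"slide":[0,0,-2],"angular":[0,0,0],"claw":-1},{"slide":[0,0,-3.5],"angular":[0,0,0],"claw":-1},{"slide":[0,0,-3.5],"angular":[0,0,0],"claw":-1},{"slide":[0,0,-3.5],"angular":[0,0,0],"claw":-1},{"slide":[0,0,-2],"angular":[0,0,0],"claw":-1},{"slide":[0,0,-0.5],"angular":[0,0,0],"claw":-1},{"slide":[0,0,0],"angular":[0,0,0],"claw":-1}]'
python3 spin.py
for i in 1 2 3 4; do python3 -m creep '[{"slide":[0,0,0],"angular":[0,0,0],"claw":-1},{"slide":[0,0,0],"angular":[0,0,0],"claw":-1},{"slide":[0,0,0],"angular":[0,0,0],"claw":-1},{"slide":[0,0,0],"angular":[0,0,0],"claw":-1},{"slide":[0,0,0],"angular":[0,0,0],"claw":-1},{"slide":[0,0,0],"angular":[0,0,0],"claw":-1},{"slide":[0,0,0],"angular":[0,0,0],"claw":-1},{"slide":[0,0,0],"angular":[0,0,0],"claw":-1}]' | tail -2; python3 spin.py; done
python3 - <<'E'
from h import *
for n,l in(("scene",(("tag",(222.2,194.2),.097),("knob",(285.3,181),.131))),("top",(("tag",(276.8,167.6),.097),("knob",(218,212),.131)))):
    for m,uv,z in l:
        p=plane(cam(n),uv,z)[:2]-[.5625,.0283];print(n,m,np.hypot(*p),np.degrees(np.arctan2(p[1],p[0])))
E
```

```text
t: 11.17
tcp_pos: [0.4609, 0.3476, 0.2026]
tool_rot: [0.978, 0.209, 0.002, -0.0]
force: [-0.8, 0.4, -3.3]
finger_gap: 0.371
gripper_force: 59.9
t 11.1667 ang mod180 31.8 [[0.517, 0.105], [0.61, -0.046]]
finger_gap: 0.365
gripper_force: 59.9
t 11.8833 ang mod180 73.3 [[0.479, 0.053], [0.644, 0.003]]
finger_gap: 0.365
gripper_force: 59.9
t 12.6 ang mod180 113.8 [[0.486, -0.005], [0.637, 0.062]]
finger_gap: 0.369
gripper_force: 59.9
t 13.3167 ang mod180 153.2 [[0.524, -0.045], [0.599, 0.103]]
finger_gap: 0.371
gripper_force: 59.9
t 14.0333 ang mod180 10.1 [[0.547, 0.114], [0.578, -0.06]]
scene tag 0.10670605112569403 -45.91383468739783
scene knob 0.11175062793291869 125.8476756930049
top tag 0.11203569594004445 -51.12914103533779
top knob 0.10689313573698188 131.3373537018109
```

```bash
cat > plan.py <<'E'
import sys,json;from h import *
from scipy.optimize import least_squares
import spin
c0=np.array([.5625,.0283]);OFF=0.034
D=json.load(open("d.json"))
if "-p" in sys.argv:
    t=manip.sense()["t"];a=viewer.snapshot("scene")
    try:
        b,q=spin.bins(a);L=np.linalg.norm(q[0]-q[1]);mid=(q[0]+q[1])/2
        if abs(L-.166)<.012 and np.hypot(*(mid-c0))<.008:
            pr=D[-1][1]+45*(t-D[-1][0]);b+=180*round((pr-b)/180);D.append([t,b]);json.dump(D,open("d.json","w"));print("pic ok",t,round(b,1))
        else: print("occluded",L,mid)
    except Exception as e: print("no bins",e)
T,P=np.array(D).T;P=np.radians(P);Tm=T[-1]
def phi(x,t):  # w'=-a(w+.4)
    u=t-Tm;return x[0]-.4*u+(x[1]+.4)*(1-np.exp(-x[2]*u))/x[2]
r=least_squares(lambda x:np.append(phi(x,T)-P,(x[2]-.035)*.5),[P[-1],.9,.035],loss="soft_l1",f_scale=.02);x=r.x
s=manip.sense();t0=s["t"];p=s["tcp_pos"].copy();M=R.from_quat(s["tool_rot"]).as_matrix()
w=lambda t:(x[1]+.4)*np.exp(-x[2]*(t-Tm))-.4
ph=phi(x,t0);tag=c0+.11*np.array([np.cos(ph),np.sin(ph)])
print("a %.4f w %.3f res deg %s"%(x[2],w(t0),np.round(np.degrees(phi(x,T)-P),1)))
print("t0 %.3f tag phi %.1f err mm %s face z %.4f w(+6)=%.3f"%(t0,np.degrees(ph)%360,np.round((p[:2]-tag)*1000,1),p[2]-OFF,w(t0+6)))
ts,nb,zt=float(sys.argv[1]),float(sys.argv[2]),float(sys.argv[3])  # blend start, blend duration, target tcp z
p0=np.array(list(map(float,sys.argv[4:6]))) if len(sys.argv)>5 else p[:2]
c=p.copy();out=[]
for k in range(1,11):
    t=t0+k/12;ph=phi(x,t+.012);g=c0+.11*np.array([np.cos(ph),np.sin(ph)])
    u=np.clip((t-ts)/nb,0,1) if nb>0 else 1;u=u*u*(3-2*u);g=(1-u)*p0+u*g
    z=c[2]+np.clip(zt-c[2],-.008,.008);n=np.array([*g,z]);out.append(np.round(M.T@(n-c)*100,1).tolist());c=c+M@np.array(out[-1])/100
print(out)
E
echo '[[9.1667,265.6],[10.35,343.0],[11.1667,391.8],[11.8833,433.3],[12.6,473.8],[13.3167,513.2],[14.0333,550.1]]' > d0.json
python3 -c "
import json;json.dump([[a,b-180] for a,b in json.load(open('d0.json'))],open('d.json','w'))"
python3 plan.py 14.083 1.5 .2026 .461 .3476
```

```text
a 0.0390 w 0.886 res deg [ 0.3 -1.   0.   0.5  0.3 -0.3 -0. ]
t0 14.083 tag phi 12.6 err mm [-209.4  294.9] face z 0.1670 w(+6)=0.618
[[0.1, 0.3, -0.2], [0.2, 0.9, 0.0], [0.3, 1.2, 0.0], [0.4, 1.7, 0.0], [0.4, 1.8, 0.0], [0.4, 2.0, 0.0], [0.5, 2.1, 0.0], [0.4, 2.1, 0.0], [0.4, 2.1, 0.0], [0.3, 2.0, 0.0]]
```

```bash
python3 -m creep '[{"slide":[0.1,0.3,0],"angular":[0,0,0],"claw":-1},{"slide":[0.2,0.9,0],"angular":[0,0,0],"claw":-1},{"slide":[0.3,1.2,0],"angular":[0,0,0],"claw":-1},{"slide":[0.4,1.7,0],"angular":[0,0,0],"claw":-1},{"slide":[0.4,1.8,0],"angular":[0,0,0],"claw":-1},{"slide":[0.4,2.0,0],"angular":[0,0,0],"claw":-1},{"slide":[0.5,2.1,0],"angular":[0,0,0],"claw":-1},{"slide":[0.4,2.1,0],"angular":[0,0,0],"claw":-1},{"slide":[0.4,2.1,0],"angular":[0,0,0],"claw":-1},{"slide":[0.3,2.0,0],"angular":[0,0,0],"claw":-1}]' | tail -2
python3 plan.py 14.083 1.5 .2026 .461 .3476 -p
```

```text
finger_gap: 0.37
gripper_force: 59.6
pic ok 14.9167 412.5
a 0.0413 w 0.832 res deg [ 0.2 -0.8  0.3  0.6  0.3 -0.6 -0.5  0.4]
t0 14.967 tag phi 55.3 err mm [-62.9  88.7] face z 0.1671 w(+6)=0.562
[[0.2, 2.2, -0.1], [-0.0, 1.5, -0.0], [-0.1, 1.2, -0.0], [-0.3, 1.0, -0.0], [-0.4, 0.7, -0.0], [-0.4, 0.3, -0.0], [-0.6, 0.0, -0.0], [-0.7, -0.3, -0.0], [-0.6, -0.3, -0.0], [-0.7, -0.3, -0.0]]
```

```bash
python3 -m creep '[{"slide":[0.2,2.2,0],"angular":[0,0,0],"claw":-1},{"slide":[0,1.5,0],"angular":[0,0,0],"claw":-1},{"slide":[-0.1,1.2,0],"angular":[0,0,0],"claw":-1},{"slide":[-0.3,1.0,0],"angular":[0,0,0],"claw":-1},{"slide":[-0.4,0.7,0],"angular":[0,0,0],"claw":-1},{"slide":[-0.4,0.3,0],"angular":[0,0,0],"claw":-1},{"slide":[-0.6,0,0],"angular":[0,0,0],"claw":-1},{"slide":[-0.7,-0.3,0],"angular":[0,0,0],"claw":-1},{"slide":[-0.6,-0.3,0],"angular":[0,0,0],"claw":-1},{"slide":[-0.7,-0.3,0],"angular":[0,0,0],"claw":-1}]' | tail -2
python3 - <<'E'
from h import *
print(manip.sense()["t"]);cv2.imwrite("pics/wt.png",viewer.snapshot("wrist"))
E
python3 plan.py 14 0 .152 -p
```

```text
finger_gap: 0.365
gripper_force: 59.9
15.8
pic ok 15.85 456.9
a 0.0405 w 0.789 res deg [ 0.2 -0.9  0.2  0.6  0.3 -0.5 -0.4  0.7 -0.2]
t0 15.900 tag phi 99.0 err mm [1.9 7.7] face z 0.1670 w(+6)=0.533
[[-1.3, 0.4, 0.8], [-0.7, -0.1, 0.8], [-0.7, -0.0, 0.8], [-0.7, -0.1, 0.8], [-0.7, 0.1, 0.8], [-0.7, 0.0, 0.8], [-0.7, 0.2, 0.1], [-0.7, 0.1, 0.0], [-0.6, 0.2, 0.0], [-0.7, 0.3, 0.0]]
```

```bash
python3 -m creep '[{"slide":[-1.3,0.4,0.8],"angular":[0,0,0],"claw":-1},{"slide":[-0.7,-0.1,0.8],"angular":[0,0,0],"claw":-1},{"slide":[-0.7,0,0.8],"angular":[0,0,0],"claw":-1},{"slide":[-0.7,-0.1,0.8],"angular":[0,0,0],"claw":-1},{"slide":[-0.7,0.1,0.8],"angular":[0,0,0],"claw":-1},{"slide":[-0.7,0,0.8],"angular":[0,0,0],"claw":-1},{"slide":[-0.7,0.2,0.1],"angular":[0,0,0],"claw":-1},{"slide":[-0.7,0.1,0],"angular":[0,0,0],"claw":-1},{"slide":[-0.6,0.2,0],"angular":[0,0,0],"claw":-1},{"slide":[-0.7,0.3,0],"angular":[0,0,0],"claw":-1}]' | tail -4
python3 plan.py 14 0 .152 -p
```

```text
tool_rot: [0.978, 0.21, 0.001, 0.0]
force: [0.2, -0.2, -2.9]
finger_gap: 0.366
gripper_force: 59.7
pic ok 16.7333 496.9
a 0.0396 w 0.753 res deg [ 0.4 -0.9  0.1  0.4  0.2 -0.6 -0.4  0.9  0.3 -0.4]
t0 16.783 tag phi 138.6 err mm [4.4 1.1] face z 0.1184 w(+6)=0.509
[[-1.1, 0.3, 0.0], [-0.6, 0.3, 0.0], [-0.6, 0.4, 0.0], [-0.5, 0.4, 0.0], [-0.6, 0.4, 0.0], [-0.4, 0.5, 0.0], [-0.5, 0.5, 0.0], [-0.4, 0.5, 0.0], [-0.4, 0.6, 0.1], [-0.3, 0.5, -0.0]]
```

```bash
python3 -m creep '[{"slide":[-1.1,0.3,0],"angular":[0,0,0],"claw":-1},{"slide":[-0.6,0.3,0],"angular":[0,0,0],"claw":-1},{"slide":[-0.6,0.4,0],"angular":[0,0,0],"claw":-1},{"slide":[-0.5,0.4,0],"angular":[0,0,0],"claw":-1},{"slide":[-0.6,0.4,0],"angular":[0,0,0],"claw":-1},{"slide":[-0.4,0.5,0],"angular":[0,0,0],"claw":-1},{"slide":[-0.5,0.5,0],"angular":[0,0,0],"claw":-1},{"slide":[-0.4,0.5,0],"angular":[0,0,0],"claw":-1},{"slide":[-0.4,0.6,0],"angular":[0,0,0],"claw":-1},{"slide":[-0.3,0.5,0],"angular":[0,0,0],"claw":-1}]' | tail -4
python3 plan.py 14 0 .152 -p
```

```text
tool_rot: [0.978, 0.209, 0.0, 0.0]
force: [1.1, 0.5, -1.7]
finger_gap: 0.367
gripper_force: 59.8
pic ok 17.6167 533.8
a 0.0395 w 0.714 res deg [ 0.4 -0.9  0.   0.4  0.2 -0.6 -0.4  0.9  0.3 -0.4 -0. ]
t0 17.667 tag phi 175.8 err mm [1.6 3. ] face z 0.1180 w(+6)=0.479
[[-0.6, 0.9, -0.0], [-0.3, 0.6, -0.0], [-0.2, 0.6, 0.0], [-0.1, 0.6, 0.0], [-0.2, 0.6, 0.0], [-0.1, 0.7, 0.0], [-0.1, 0.6, 0.0], [0.0, 0.6, 0.0], [0.0, 0.6, 0.0], [0.1, 0.7, 0.0]]
```

```bash
python3 -m creep '[{"slide":[-0.6,0.9,0],"angular":[0,0,0],"claw":-1},{"slide":[-0.3,0.6,0],"angular":[0,0,0],"claw":-1},{"slide":[-0.2,0.6,0],"angular":[0,0,0],"claw":-1},{"slide":[-0.1,0.6,0],"angular":[0,0,0],"claw":-1},{"slide":[-0.2,0.6,0],"angular":[0,0,0],"claw":-1},{"slide":[-0.1,0.7,0],"angular":[0,0,0],"claw":-1},{"slide":[-0.1,0.6,0],"angular":[0,0,0],"claw":-1},{"slide":[0,0.6,0],"angular":[0,0,0],"claw":-1},{"slide":[0,0.6,0],"angular":[0,0,0],"claw":-1},{"slide":[0.1,0.7,0],"angular":[0,0,0],"claw":-1}]' | tail -4
python3 plan.py 14 0 .152 -p
```

```text
tool_rot: [0.978, 0.209, -0.0, -0.0]
force: [-0.8, -0.1, -2.7]
finger_gap: 0.368
gripper_force: 59.9
pic ok 18.5 569.3
a 0.0394 w 0.676 res deg [ 0.4 -0.9  0.   0.4  0.1 -0.6 -0.4  0.9  0.3 -0.3  0.1 -0.1]
t0 18.550 tag phi 211.1 err mm [0.7 2.3] face z 0.1181 w(+6)=0.450
[[-0.0, 0.9, 0.0], [0.1, 0.6, 0.0], [0.1, 0.6, 0.0], [0.2, 0.5, 0.0], [0.3, 0.6, 0.0], [0.2, 0.6, 0.0], [0.3, 0.5, 0.0], [0.3, 0.5, 0.0], [0.3, 0.5, 0.0], [0.4, 0.4, 0.0]]
```

```bash
python3 -m creep '[{"slide":[0,0.9,0],"angular":[0,0,0],"claw":-1},{"slide":[0.1,0.6,0],"angular":[0,0,0],"claw":-1},{"slide":[0.1,0.6,0],"angular":[0,0,0],"claw":-1},{"slide":[0.2,0.5,0],"angular":[0,0,0],"claw":-1},{"slide":[0.3,0.6,0],"angular":[0,0,0],"claw":-1},{"slide":[0.2,0.6,0],"angular":[0,0,0],"claw":-1},{"slide":[0.3,0.5,0],"angular":[0,0,0],"claw":-1},{"slide":[0.3,0.5,0],"angular":[0,0,0],"claw":-1},{"slide":[0.3,0.5,0],"angular":[0,0,0],"claw":-1},{"slide":[0.4,0.4,0],"angular":[0,0,0],"claw":-1}]' | tail -4
python3 plan.py 14 0 .152 -p
```

```text
tool_rot: [0.978, 0.209, -0.0, 0.0]
force: [-0.2, -0.9, -2.3]
finger_gap: 0.366
gripper_force: 59.8
pic ok 19.3833 601.6
a 0.0398 w 0.637 res deg [ 0.3 -0.9  0.1  0.5  0.2 -0.5 -0.3  1.   0.3 -0.5 -0.2 -0.5  0.5]
t0 19.433 tag phi 243.9 err mm [-1.3  2. ] face z 0.1181 w(+6)=0.417
[[0.5, 0.7, 0.0], [0.4, 0.4, 0.0], [0.4, 0.4, 0.0], [0.5, 0.4, 0.0], [0.4, 0.3, 0.0], [0.5, 0.3, 0.0], [0.5, 0.3, 0.0], [0.5, 0.3, 0.0], [0.5, 0.2, 0.0], [0.5, 0.2, 0.0]]
```

```bash
python3 -m creep '[{"slide":[0.5,0.7,0],"angular":[0,0,0],"claw":-1},{"slide":[0.4,0.4,0],"angular":[0,0,0],"claw":-1},{"slide":[0.4,0.4,0],"angular":[0,0,0],"claw":-1},{"slide":[0.5,0.4,0],"angular":[0,0,0],"claw":-1},{"slide":[0.4,0.3,0],"angular":[0,0,0],"claw":-1},{"slide":[0.5,0.3,0],"angular":[0,0,0],"claw":-1},{"slide":[0.5,0.3,0],"angular":[0,0,0],"claw":-1},{"slide":[0.5,0.3,0],"angular":[0,0,0],"claw":-1},{"slide":[0.5,0.2,0],"angular":[0,0,0],"claw":-1},{"slide":[0.5,0.2,0],"angular":[0,0,0],"claw":-1}]' | tail -4
python3 plan.py 14 0 .152 -p
python3 - <<'E'
from h import *
import glob
# foot (black ring) vs tag (white) in scene picture taken now
s=manip.sense();C=cam("scene");a=viewer.snapshot("scene");cv2.imwrite("pics/hold.png",a);p=s["tcp_pos"]
u=proj(C,[p[0],p[1],.128]);x,y=np.round(u).astype(int);print(s["t"],"foot mid px",u,"tag px",proj(C,[p[0],p[1],.097]),"scale",proj(C,[p[0],p[1]+.028,.128])-u)
g=a[y-14:y+24:2,x-18:x+19:2].max(2);print(g)
E
```

```text
tool_rot: [0.978, 0.209, -0.0, -0.0]
force: [0.2, -0.3, -2.9]
finger_gap: 0.365
gripper_force: 59.7
pic ok 20.2667 632.4
a 0.0402 w 0.598 res deg [ 0.1 -0.9  0.1  0.6  0.3 -0.4 -0.2  1.   0.3 -0.6 -0.3 -0.7  0.1  0.6]
t0 20.317 tag phi 274.7 err mm [-1.6  1. ] face z 0.1181 w(+6)=0.384
[[0.7, 0.4, 0.0], [0.5, 0.1, 0.0], [0.6, 0.1, 0.0], [0.5, 0.1, 0.0], [0.5, 0.0, 0.0], [0.5, 0.1, 0.0], [0.6, -0.0, 0.0], [0.5, -0.0, 0.0], [0.5, -0.1, 0.0], [0.5, -0.0, 0.0]]
20.3167 foot mid px [225.46472026 173.40489741] tag px [225.9479437  180.07249646] scale [6.55935473 2.74933379]
[[126 130 128 125 126 126 104  92  94  93  93  90  91 119 125 129 128 125
  127]
 [126 126 127 129 129 126 106  95  94  95  90  74 115 127 125 129 128 128
  126]
 [129 131 127 129 126 126 115  91  92  94  93  78 105 120 126 126 125 127
  128]
 [127 131 128 128 126 129 124  97  94  93  92  77  97 122 124 126 129 127
  124]
 [128 127 128 127 129 126 123  91  95  93  92  75  90 125 125 125 127 125
  127]
 [125 128 131 124 130 128  90  87  90  91  92  76  56  86 127 125 126 125
  128]
 [126 130 129 124 128 125  58  87  95  
[... 314 characters left out ...]
 101  72  65  65  85 181 240 242 242 237 182
  169]
 [126 129 127 128 127 127 137 199 196 194 196 197 187 231 243 204 168 169
  167]
 [128 127 125 128 124 128 126 180 202 200 204 195 121 157 179 168 169 169
  168]
 [127 131 127 128 128 128 112  99 145 169 165 109  81 153 167 170 169 168
  169]
 [129 130 131 131 127 131 118  94  91  92  97  80  82 153 171 169 166 169
  170]
 [129 128 129 129 128 133 141  95  92  90  91  80  80 133 168 168 168 171
  171]
 [130 128 128 126 130 157 163  94  93  90  92  82 106 167 168 168 168 169
  170]
 [125 126 129 130 142 165 166 148 102  95  90  89 154 170 170 170 170 171
  170]
 [126 128 126 128 159 165 168 168 164 162 117 158 169 168 169 171 171 173
  172]]
```

The pixel dump shows the tag post (columns 7–12) centred under the reader's foot (columns 6–13), so the alignment is right to about one pixel. I keep tracking.

```bash
python3 -m creep '[{"slide":[1.0,0.4,0],"angular":[0,0,0],"claw":-1},{"slide":[0.5,0.1,0],"angular":[0,0,0],"claw":-1},{"slide":[0.6,0.1,0],"angular":[0,0,0],"claw":-1},{"slide":[0.5,0.1,0],"angular":[0,0,0],"claw":-1},{"slide":[0.5,0,0],"angular":[0,0,0],"claw":-1},{"slide":[0.5,0.1,0],"angular":[0,0,0],"claw":-1},{"slide":[0.6,0,0],"angular":[0,0,0],"claw":-1},{"slide":[0.5,0,0],"angular":[0,0,0],"claw":-1},{"slide":[0.5,-0.1,0],"angular":[0,0,0],"claw":-1},{"slide":[0.5,0,0],"angular":[0,0,0],"claw":-1}]' | tail -4
python3 plan.py 14 0 .152 -p
```

```text
tool_rot: [0.978, 0.209, -0.0, -0.0]
force: [-0.3, -0.6, -2.8]
finger_gap: 0.37
gripper_force: 59.8
pic ok 21.2 665.4
a 0.0398 w 0.565 res deg [ 0.3 -0.9  0.1  0.5  0.2 -0.5 -0.3  0.9  0.3 -0.5 -0.2 -0.5  0.5  1.1
 -0.7]
t0 21.250 tag phi 306.4 err mm [-3.5 -2.3] face z 0.1180 w(+6)=0.360
[[1.0, -0.2, 0.0], [0.5, -0.1, 0.0], [0.5, -0.2, 0.0], [0.4, -0.2, 0.0], [0.5, -0.2, 0.0], [0.4, -0.2, 0.0], [0.5, -0.3, 0.0], [0.4, -0.3, 0.0], [0.4, -0.2, 0.0], [0.4, -0.3, 0.0]]
```

```bash
python3 -m creep '[{"slide":[1.0,-0.2,0],"angular":[0,0,0],"claw":-1},{"slide":[0.5,-0.1,0],"angular":[0,0,0],"claw":-1},{"slide":[0.5,-0.2,0],"angular":[0,0,0],"claw":-1},{"slide":[0.4,-0.2,0],"angular":[0,0,0],"claw":-1},{"slide":[0.5,-0.2,0],"angular":[0,0,0],"claw":-1},{"slide":[0.4,-0.2,0],"angular":[0,0,0],"claw":-1},{"slide":[0.5,-0.3,0],"angular":[0,0,0],"claw":-1},{"slide":[0.4,-0.3,0],"angular":[0,0,0],"claw":-1},{"slide":[0.4,-0.2,0],"angular":[0,0,0],"claw":-1},{"slide":[0.4,-0.3,0],"angular":[0,0,0],"claw":-1}]' | tail -4
python3 plan.py 14 0 .152 -p
```

```text
tool_rot: [0.978, 0.209, -0.0, 0.0]
force: [-0.3, 0.0, -2.4]
finger_gap: 0.366
gripper_force: 59.8
pic ok 22.0833 691.7
a 0.0400 w 0.529 res deg [ 0.2 -0.9  0.1  0.5  0.3 -0.4 -0.2  1.   0.3 -0.5 -0.3 -0.6  0.3  0.8
 -1.   0.4]
t0 22.133 tag phi 333.6 err mm [-0.9 -0.8] face z 0.1180 w(+6)=0.331
[[0.5, -0.4, 0.0], [0.4, -0.3, 0.0], [0.3, -0.4, 0.0], [0.3, -0.3, 0.0], [0.3, -0.4, 0.0], [0.3, -0.4, 0.0], [0.3, -0.4, 0.0], [0.2, -0.4, 0.0], [0.2, -0.4, 0.0], [0.2, -0.4, 0.0]]
```

```bash
python3 -m creep '[{"slide":[0.5,-0.4,0],"angular":[0,0,0],"claw":-1},{"slide":[0.4,-0.3,0],"angular":[0,0,0],"claw":-1},{"slide":[0.3,-0.4,0],"angular":[0,0,0],"claw":-1},{"slide":[0.3,-0.3,0],"angular":[0,0,0],"claw":-1},{"slide":[0.3,-0.4,0],"angular":[0,0,0],"claw":-1},{"slide":[0.3,-0.4,0],"angular":[0,0,0],"claw":-1},{"slide":[0.3,-0.4,0],"angular":[0,0,0],"claw":-1},{"slide":[0.2,-0.4,0],"angular":[0,0,0],"claw":-1},{"slide":[0.2,-0.4,0],"angular":[0,0,0],"claw":-1},{"slide":[0.2,-0.4,0],"angular":[0,0,0],"claw":-1}]' | tail -4
python3 plan.py 14 0 .152
```

```text
tool_rot: [0.978, 0.209, -0.0, -0.0]
force: [0.5, -0.5, -1.8]
finger_gap: 0.367
gripper_force: 59.8
a 0.0400 w 0.499 res deg [ 0.2 -0.9  0.1  0.5  0.3 -0.4 -0.2  1.   0.3 -0.5 -0.3 -0.6  0.3  0.8
 -1.   0.4]
t0 22.967 tag phi 358.2 err mm [-1.3 -0.1] face z 0.1179 w(+6)=0.307
[[0.3, -0.4, -0.0], [0.2, -0.4, -0.0], [0.2, -0.5, -0.0], [0.1, -0.4, -0.0], [0.1, -0.4, -0.0], [0.1, -0.5, -0.0], [0.1, -0.4, -0.0], [0.1, -0.4, -0.0], [-0.0, -0.5, -0.0], [0.0, -0.4, -0.0]]
```

```bash
python3 -m creep '[{"slide":[0.2,-0.4,-0.5],"angular":[0,0,0],"claw":-1},{"slide":[0.1,-0.3,-1.5],"angular":[0,0,0],"claw":-1},{"slide":[0,-0.2,-2],"angular":[0,0,0],"claw":-1},{"slide":[0,0,-2],"angular":[0,0,0],"claw":-1},{"slide":[0,0,-1.5],"angular":[0,0,0],"claw":-1},{"slide":[0,0,-0.5],"angular":[0,0,0],"claw":-1},{"slide":[0,0,0],"angular":[0,0,0],"claw":-1},{"slide":[0,0,0],"angular":[0,0,0],"claw":-1},{"slide":[0,0,0],"angular":[0,0,0],"claw":-1},{"slide":[0,0,0],"angular":[0,0,0],"claw":-1}]'
python3 plan.py 14 0 .152 -p | head -3
```

```text
t: 23.8
tcp_pos: [0.6692, 0.0338, 0.2303]
tool_rot: [0.978, 0.209, -0.002, -0.001]
force: [0.0, 0.2, -3.0]
finger_gap: 0.365
gripper_force: 59.8
occluded 0.1790899845965782 [0.56793695 0.02905764]
a 0.0400 w 0.468 res deg [ 0.2 -0.9  0.1  0.5  0.3 -0.4 -0.2  1.   0.3 -0.5 -0.3 -0.6  0.3  0.8
 -1.   0.4]
```

```bash
python3 -c "
from station import manip,ticket
s=manip.sense();print(s['t'],s['tcp_pos'],s['gripper_force']);print(ticket.sign_off())"
```

```text
23.85 [0.66939243 0.03373256 0.23044421] 59.78388547897339
the job is handed in; nothing more can be done
None
```

The job is handed in, but no verdict came back: by my measurements the reader stayed within about 5 mm of the moving tag's centre, about 21 mm above it, for 6 s (16.7–23.0 s) while the carousel coasted untouched from 0.75 down to 0.50 rad/s, and it ended held still and upright with its face about 196 mm above the bench.

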